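# Nest the cap cups on their carrier and swing the dust cover shut

## Robot

A 6-joint arm with a two-finger parallel gripper is mounted at the origin on a cart in front of the work surface, level with it; the furniture and walls round the work are solid. World frame = base frame: x ahead of the robot, y to its left, z up, the work surface at z = 0. Lengths are in mm, angles in rad, forces in N, time in s.
With the tool pointing down it reaches from about 250 to 850 mm from the base axis. Payload 12.5 kg.
Tool frame: the origin (TCP) lies midway between the tips of the shut fingers; the grasp point (between the pads) lies 19 mm behind it; z points along the fingers, y is the line along which they close (so a half turn about z gives the same grasp; the last joint's range is limited). The gripper opens to 93 mm and grips with 3 to 60 N. Pads are 15 mm wide; open, the fingers measure 128 mm over their backs; the gripper's body (75 mm by 188 mm) begins 65 mm behind the grasp point.
Start: joints at [-1.306, 0.351, 1.652, -0, 1.139, -0.085], TCP at [188.509, -516.671, 218.633] pointing down, gripper open.
Joint ranges: [-2.75, 2.75], [-0.79, 2.1], [0.01, 2.65], [-1.57, 4.71], [0.07, 3.14], [-2.87, 2.87]. Speed limits (rad/s): [2.22, 2.22, 2.79, 3.14, 3.14, 3.14].

## Interface

Orientations are given as a 3x3 rotation matrix whose columns are the frame's x, y, z axes.
In Python, from workcell import readout, grab_frame, get_calibration, order gives the robot as it stands.
- The arm moves only by the tool drive_tool, never from a script. Its argument "deltas" is one flat list of numbers, 5 for each row, row after row: the shift along the tool's x, y, z in mm, then the turn about the tool's z in degrees, then the opening, from 0 (shut) to 1 (fully open). In form: [tx, ty, tz, twist, hand, tx, ty, tz, twist, hand, ...]. A call has 1 to 10 rows; each row is the pose to reach, as a shift and turn from the pose commanded when the call began, along the tool's axes at that moment; what a row does not reach only later rows make up. A row lasts 1/12 s, in which the tool goes at most 41.7 mm and 7.16 degrees, less where a joint would pass 70% of its speed; a pose out of reach is approached as far as the arm can. A call with a gripper value outside its range is refused whole. The fingers move at their own pace and stop on an object; the grip force is fixed at half the most. Time passes only in rows, so rows that repeat a pose let the fingers close. It gives the time, the measured TCP pose, the force, the opening and the grip force at its end, in the units of the state.
- readout.sense(): the state, without advancing time (a new reading comes with each control period).
- grab_frame(name): name is "scene" or "top" or "wrist"; returns the picture (384x512x3 uint8, red, green, blue); there is no depth.
- get_calibration(name): a dict with "camera_matrix" (3x3 intrinsics, pixels), "distortion" ([k1, k2, p1, p2, k3] as OpenCV has them; the pictures are not rectified), "rvec" (rotation vector, rad) and "tvec" (3), from world to camera coordinates, as OpenCV has them. Camera axes: x right, y down, z forward; pixel columns grow to the right and rows downward; lengths in mm; the calibration is good to about 2 mm. A picture is of the moment at which its call begins: read the wrist's pose just before it. get_calibration takes no time and is no camera call; for the wrist camera it gives the pose at the moment of the call.
- order.hand_in(): hands the job in; it is judged then, once.
The state is a dict: "time_s": time; "joint_positions": joint angles; "qd": joint speeds; "effort": joint torques, N m; "position": TCP position; "tool_rot": TCP orientation; "ft_force": force on the tool from outside, world axes, zero at the start; "wrist_torque": the same for the moment, N m; "opening": finger opening in mm; "finger_force": force on a finger pad.
Only numpy, scipy, OpenCV 4.12 (cv2) and the standard library are available. Lean on these libraries where they do the work, as an engineer would, in place of code of your own. Each camera call takes 0.05 s, during which the arm holds its last target. There are 200 camera calls.

## Task

Put the two loose steel cap cups away on the carrier: nest them upright, one in the other, in the cup that is screwed to it, each pressed down against its rubber ring until it is fully home with its shoulder on the rim below. Then turn the black knob on the post anticlockwise until the dust cover clicks shut over the stack. Leave the amber vial, the crimp die and the nest insert where they stand.

Things in the scene. Friction and masses are not known exactly. Their poses are not given: they have to be found in the camera images.
- cup_a: Loose open steel cup, 64 mm tall; origin: centre of its underside, z up its axis. Collar (z 36 to 64 mm, grip here) 58 mm across, bore 50 mm, chamfered. Below the shoulder (z 36) the foot is 48.4 mm across down to z 16, then tapers to 37 mm. A 51 mm black rubber ring round the foot, 7 mm below the shoulder, resists the last 5 mm of nesting with about 10 N and holds an unpressed cup proud.
- cup_b: The other loose cup, identical to cup_a; either may go first. Cups nest 36 mm deep, until the shoulder rests on the rim below: each adds 28 mm to the stack.
- carrier: Aluminium plate 90 x 195 x 8 mm, fixed to the bench; origin under its centre. A cup like the loose ones is screwed to it at y = +45 mm, the post of the cover (40 mm flange on top) stands at y = -50 mm.
- seat_mouth (a point): Centre of the rim of the carrier's bottom cup, 72 mm above the bench. A first cup fully home has its underside 36 mm below this point and its rim 28 mm above it; a second has its underside 8 mm below and its rim 56 mm above.
- knob_grip (a point): Middle of the black bar knob on the cover's post, on its vertical axis, 80.5 mm above and 95 mm beside seat_mouth. The bar is 46 mm long, 13 mm wide and reaches 11 mm above and below this point; it turns with the cover and points to cover_disc (this point's x axis turned by +0.171 rad about z).
- cover_disc (a point): Centre of the underside of the swing cover, a steel disc 65 mm across and 4 mm thick on a flat arm, 95 mm from the knob's axis. It passes 2.5 mm above the rim of a stack that is fully home; a cup that stands proud stops it.
- swing_cover (a joint): Angle of the cover about its post, rad, growing anticlockwise as seen from above. Parked at 0 to 0.2; the stop, with the disc square over the stack, is at 1.40. A sprung ball resists from about 1.0 and the cover clicks past it near 1.2; past it the cover stays shut.
- amber_vial: Amber glass vial, 24 mm across and 64 mm tall, standing; origin at the centre of its underside. To be left alone.
- crimp_die: Black knurled crimp die, 31 mm across and 39 mm tall; origin at the centre of its underside. To be left alone.
- nest_insert: Grey turned nest insert, 34 mm across and 25 mm tall; origin at the centre of its underside. To be left alone.

How it is judged (in metres and radians):
On the way, in this order (a step that is already met when the one before it is completed fails the run):
1. one loose cup is nested in the bottom cup of the carrier, fully home (((z of cup_a in the frame of seat_mouth between -0.039 and -0.0342 m and horizontal distance between cup_a and seat_mouth below 0.003 m and angle between cup_a's own z axis and vertical below 0.06 rad) or (z of cup_b in the frame of seat_mouth between -0.039 and -0.0342 m and horizontal distance between cup_b and seat_mouth below 0.003 m and angle between cup_b's own z axis and vertical below 0.06 rad))), for 0.2 s.
2. the other cup is nested in the first, both fully home (((z of cup_a in the frame of seat_mouth between -0.039 and -0.0342 m and horizontal distance between each of cup_a, cup_b and seat_mouth below 0.003 m and angle between each of cup_a, cup_b's own z axis and vertical below 0.06 rad and z of cup_b in the frame of seat_mouth between -0.011 and -0.0055 m) or (z of cup_b in the frame of seat_mouth between -0.039 and -0.0342 m and horizontal distance between each of cup_b, cup_a and seat_mouth below 0.003 m and angle between each of cup_b, cup_a's own z axis and vertical below 0.06 rad and z of cup_a in the frame of seat_mouth between -0.011 and -0.0055 m))), for 0.2 s.
3. the cover is turned past its click over the stack (value of joint swing_cover above 1.28 rad and ((z of cup_a in the frame of seat_mouth between -0.039 and -0.0342 m and horizontal distance between each of cup_a, cup_b and seat_mouth below 0.003 m and angle between each of cup_a, cup_b's own z axis and vertical below 0.06 rad and z of cup_b in the frame of seat_mouth between -0.011 and -0.0055 m) or (z of cup_b in the frame of seat_mouth between -0.039 and -0.0342 m and horizontal distance between each of cup_b, cup_a and seat_mouth below 0.003 m and angle between each of cup_b, cup_a's own z axis and vertical below 0.06 rad and z of cup_a in the frame of seat_mouth between -0.011 and -0.0055 m))), for 0.2 s.
At the end, for the whole second after the job is handed in: Both loose cups, either one first, stand nested in the bottom cup: the lower within 1.8 mm of fully home, the upper within 2.5 mm of its full depth, 3 mm of the axis and 0.06 rad of upright, at rest; the cover stands shut past its click (over 1.28 rad). Bystanders unmoved (all of step 3 and linear speed of each of cup_a, cup_b below 0.02 m/s); the robot touches nothing.
It fails at once if the amber vial, the crimp die or the nest insert is moved by more than 20 mm or knocked over (distance of any of amber_vial, crimp_die, nest_insert from where it was at the start of the episode above 0.02 m or angle between any of amber_vial, crimp_die, nest_insert's own z axis and vertical above 0.5 rad).
It fails at once if the cover is turned past its click before both cups are home (value of joint swing_cover above 1.2 rad and not ((z of cup_a in the frame of seat_mouth between -0.039 and -0.0342 m and horizontal distance between each of cup_a, cup_b and seat_mouth below 0.003 m and angle between each of cup_a, cup_b's own z axis and vertical below 0.06 rad and z of cup_b in the frame of seat_mouth between -0.011 and -0.0055 m) or (z of cup_b in the frame of seat_mouth between -0.039 and -0.0342 m and horizontal distance between each of cup_b, cup_a and seat_mouth below 0.003 m and angle between each of cup_b, cup_a's own z axis and vertical below 0.06 rad and z of cup_a in the frame of seat_mouth between -0.011 and -0.0055 m))).
It also fails if it takes over 72 s, if anything falls off the work surface, if the arm or the gripper's body presses on something with over 40 N, if the wrist force passes 120 N, or if a joint passes its speed limit or range.

## Working session

There is one attempt and no reset: what is moved stays moved. The work goes in short steps, Python scripts to look and compute and a tool call to move; the robot and the scene stay as the last step left them, time stands still between calls to the robot, and variables do not carry over. Pictures are saved under pics/ and viewed, at most 11 in all, crops included, and the job is handed in when it is done.

Besides the shell and the picture viewer there is one more tool, called after "Call:" as name(argument=value, ...), one argument or row to a line, values as JSON. drive_tool: Moves the arm, as the interface text tells. Its arguments: {"type":"object","properties":{"deltas":{"type":"array","items":{"type":"number"}}},"required":["deltas"]}

```bash
ls; mkdir -p pics; python3 - <<'E'
from workcell import readout, grab_frame, get_calibration
import cv2,numpy as np
print(readout.sense())
ims=[]
for n in ["scene","top"]:
    im=grab_frame(n); np.save(f"pics/{n}0.npy",im); cv2.imwrite(f"pics/{n}0.png",im[:,:,::-1])
    print(n,get_calibration(n))
im=grab_frame("wrist");cv2.imwrite("pics/wrist0.png",im[:,:,::-1])
c=get_calibration("wrist");print(c)
E
```

```text
pics
{'time_s': 0.0, 'joint_positions': array([-1.30561433e+00,  3.51209984e-01,  1.65243926e+00, -3.77850250e-06,
        1.13907676e+00, -8.46084498e-02]), 'qd': array([ 0.00137755, -0.00081728, -0.00012204, -0.00027918,  0.00069899,
       -0.00015482]), 'effort': array([ 4.89753947e-04, -4.97319317e+01, -2.85255575e+01,  6.98272604e-02,
        2.56223168e-02, -1.01465448e-04]), 'position': array([ 188.4133982 , -516.35298717,  218.11003568]), 'tool_rot': array([[ 9.39444018e-01,  3.42702271e-01, -3.00346515e-04],
       [ 3.42702390e-01, -9.39443387e-01,  1.09283679e-03],
       [ 9.23591031e-05, -1.12958846e-03, -9.99999358e-01]]), 'ft_force': array([-0.21471878, -0.1115274 , -0.10433191]), 'wrist_torque': array([ 0.01055485, -0.01277837, -0.03578279]), 'finger_force': 0.0, 'opening': 92.98888397320448}
scene {'camera_matrix': array([[419.03215519,   0.        , 254.95979384],
       [  0.        , 419.03215519, 189.38910987],
       [  0.        ,   0.        ,   1.        ]]), 'distortion': array([-0.12984414,  0.        ,  0.        ,  0.        ,  0.        ]), 'rvec': arra
[... 164 characters left out ...]
.29187636],
       [  0.        , 489.69480123, 192.78563454],
       [  0.        ,   0.        ,   1.        ]]), 'distortion': array([-0.05614242,  0.        ,  0.        ,  0.        ,  0.        ]), 'rvec': array([ 2.18598341, -2.14164053,  0.10434937]), 'tvec': array([ 285.24177654,  564.69024908, 1021.27568563])}
{'camera_matrix': array([[289.52143656,   0.        , 254.75772356],
       [  0.        , 289.52143656, 194.44862669],
       [  0.        ,   0.        ,   1.        ]]), 'distortion': array([-0.05812849,  0.        ,  0.        ,  0.        ,  0.        ]), 'rvec': array([-2.37037097,  1.65778047,  0.24517833]), 'tvec': array([-549.2147519 ,  -33.52401743,  390.99741406])}
```

View pics/top0.png

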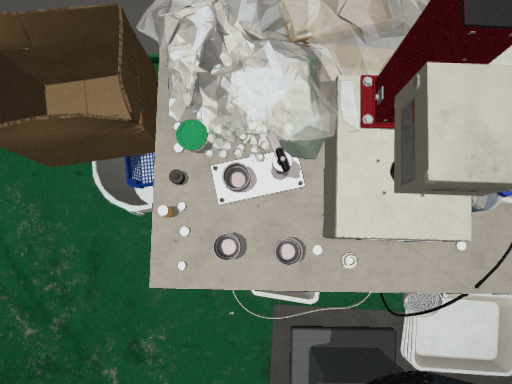

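View pics/scene0.png

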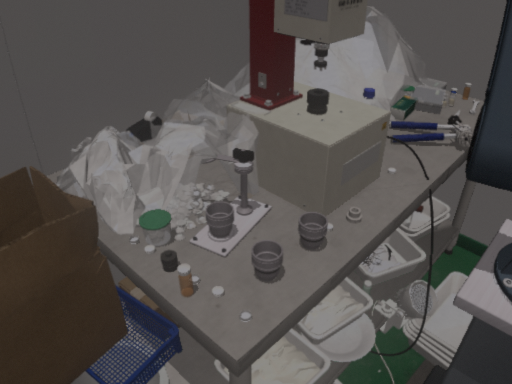

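The top view shows the loose cups at about (228,246) and (289,250), the bottom cup at (237,178) and the knob at (282,160). The scene view shows the same cups at (267,260) and (312,230), the seat cup at (220,220) and the knob at (243,156).

```bash
cat > h.py <<'E'
import cv2,numpy as np
from workcell import readout, grab_frame, get_calibration
def ray(c,uv):
    R,_=cv2.Rodrigues(c["rvec"]); p=cv2.undistortPoints(np.array([[uv]],float),c["camera_matrix"],c["distortion"])[0,0]
    return -R.T@c["tvec"], R.T@np.array([p[0],p[1],1.])
def plane(c,uv,z):
    o,d=ray(c,uv); return o+d*(z-o[2])/d[2]
def tri(*cu):
    A=np.zeros((3,3));b=np.zeros(3);rs=[]
    for c,uv in cu:
        o,d=ray(c,uv);d=d/np.linalg.norm(d);P=np.eye(3)-np.outer(d,d);A+=P;b+=P@o;rs.append((P,o))
    x=np.linalg.solve(A,b); return x,[round(float(np.linalg.norm(P@(x-o))),1) for P,o in rs]
def proj(c,X): return cv2.projectPoints(np.array(X,float).reshape(-1,1,3),c["rvec"],c["tvec"],c["camera_matrix"],c["distortion"])[0][:,0]
E
python3 - <<'E'
from h import *
t,s=get_calibration("top"),get_calibration("scene")
for n,a,b in [("c1",(228,244),(267,251)),("c2",(288.5,248),(312,222)),("seat",(237,176),(220,211)),("knob",(282,158),(243,156))]:
    print(n,tri((t,a),(s,b)))
for n,uv,z in [("die",(177,177),39),("vial",(166,211),64),("insert?",(350,261),25),("benchcorner",(150,288),0),("machine",(325,238),0)]: print(n,plane(t,uv,z))
a=np.load("pics/top0.npy")[110:290,130:370]; b=np.load("pics/scene0.npy")[140:300,120:360]
cv2.imwrite("pics/crop0.png",np.vstack([cv2.resize(x,None,fx=k,fy=k,interpolation=cv2.INTER_CUBIC) for x,k in((a,1.75),(b,1.75))])[:,:,::-1])
E
```

```text
c1 (array([447.74608618, 354.98629038,  54.33712272]), [0.3, 0.3])
c2 (array([441.38900332, 228.65550555,  53.72671252]), [1.2, 1.2])
seat (array([589.95212216, 339.96607004,  65.17173827]), [0.7, 0.7])
knob (array([614.22961732, 249.20580643, 147.41084354]), [0.6, 0.6])
die [588.3942898  469.47032366  39.        ]
vial [513.35493081 485.32724651  64.        ]
insert? [417.08957468  96.14126969  25.        ]
benchcorner [348.54678829 526.54756386   0.        ]
machine [465.33884719 146.65652256   0.        ]
```

View pics/crop0.png

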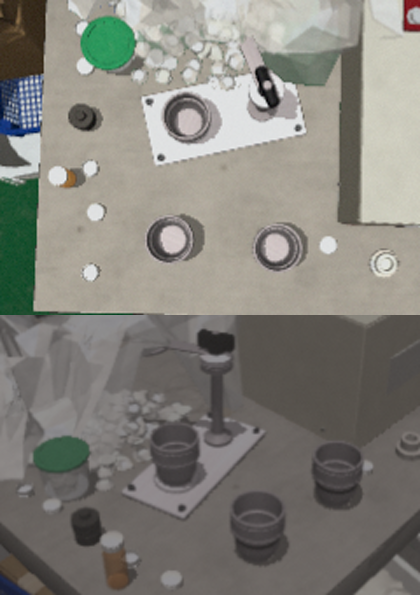

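The crop confirms the layout: loose cups stand in front, the seat cup is on the left of the plate, and the knob bar and cover arm are parked pointing towards +x and a bit +y. I'll compute the moves next.

```bash
cat >> h.py <<'E'
def yaw(): 
    R=readout.sense()["tool_rot"]; return np.degrees(np.arctan2(R[1,0],R[0,0]))
def delta(p,y,frm=None):
    """world target TCP p (mm), tool-x heading y (deg) -> tool-axis deltas from frm=(pos,yaw) or the measured pose"""
    s=readout.sense(); p0,y0=(s["position"],yaw()) if frm is None else frm
    a=np.radians(y0); R=np.array([[np.cos(a),np.sin(a),0],[np.sin(a),-np.cos(a),0],[0,0,-1]])
    return np.round(np.r_[R.T@(np.array(p)-p0), -((y-y0+180)%360-180)],1)
E
python3 - <<'E'
from h import *
c=get_calibration("wrist");s=readout.sense();R,_=cv2.Rodrigues(c["rvec"])
print("cam in tool",s["tool_rot"].T@(-R.T@c["tvec"]-s["position"]),"axes",s["tool_rot"].T@R.T)
p0=(np.array([188.5,-516.7,218.6]),20.0)
print(delta([300,-100,300],62,p0)); print(delta([430,290,330],105,(np.array([300,-100,300]),62)))
E
```

```text
cam in tool [  80.64425567   -0.3238091  -165.30562032] axes [[ 2.14579721e-04 -9.57568957e-01 -2.88204175e-01]
 [ 9.99999970e-01  2.40106542e-04 -5.32221877e-05]
 [ 1.20163623e-04 -2.88204154e-01  9.57568980e-01]]
[ 247.3 -353.4  -81.4  -42. ]
[405.4 -68.3 -30.  -43. ]
```

Call:
drive_tool(
  deltas=[20,-28,-20,-5,1,45,-64,-40,-12,1,70,-100,-60,-18,1,95,-136,-81.4,-24,1,120,-172,-81.4,-30,1,145,-207,-81.4,-36,1,170,-243,-81.4,-42,1,195,-279,-81.4,-42,1,220,-315,-81.4,-42,1,247.3,-353.4,-81.4,-42,1],
)

```text
time_s: 0.98
position: [290.5, -130.9, 300.1]
tool_rot: [[0.47, 0.883, 0.001], [0.883, -0.47, -0.0], [0.0, 0.001, -1.0]]
ft_force: [1.1, -1.4, 0.5]
opening: 93.2
finger_force: 0.0
```

Call:
drive_tool(
  deltas=[40,-7,-10,-6,1,80,-14,-20,-12,1,120,-20,-30,-18,1,160,-27,-30,-24,1,200,-34,-30,-30,1,240,-41,-30,-36,1,280,-48,-30,-43,1,320,-54,-30,-43,1,360,-61,-30,-43,1,405.4,-68.3,-30,-43,1],
)

```text
time_s: 1.82
position: [419.1, 255.5, 329.8]
tool_rot: [[-0.26, 0.966, -0.0], [0.966, 0.26, -0.0], [-0.0, -0.0, -1.0]]
ft_force: [0.5, -1.0, -0.4]
opening: 92.8
finger_force: 0.0
```

```bash
python3 - <<'E'
from h import *
s=readout.sense();print(s["time_s"],s["position"],yaw(),s["joint_positions"])
c=get_calibration("wrist")
im=grab_frame("wrist");np.save("pics/w1.npy",im);cv2.imwrite("pics/w1.png",im[:,:,::-1])
print(proj(c,[[448,355,64],[441,228,64],[590,340,72],[614,249,152]]))
E
```

```text
1.8167 [419.09554734 255.4608134  329.8018116 ] 105.07619275058786 [ 4.52607689e-01  1.43672905e-01  1.64320704e+00 -1.37065564e-04
  1.35489584e+00  1.89507875e-01]
[[292.30835148 102.21555774]
 [263.72965418 184.02151644]
 [382.4554715  139.66889227]
 [398.97744357 220.02351164]]
```

View pics/w1.png

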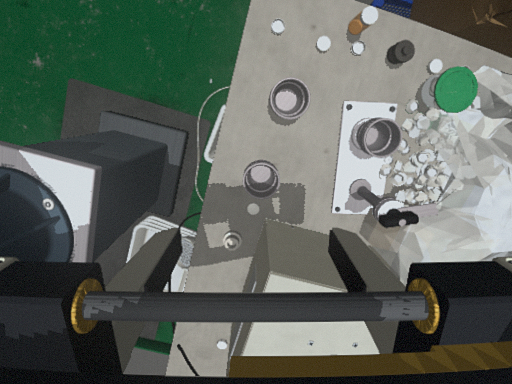

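The cups are at about (290,99) and (262,178), the seat cup at (378,135) and the knob at (398,218), close to where I projected them. I'll take two lower, settled views.

Call:
drive_tool(
  deltas=[0,39,40,0,1,0,39,80,0,1,0,39,100,0,1,0,39,100,0,1,0,39,100,0,1,0,39,100,0,1],
)

```text
time_s: 2.37
position: [457.4, 263.6, 232.0]
tool_rot: [[-0.259, 0.966, 0.002], [0.966, 0.259, 0.001], [0.0, 0.002, -1.0]]
ft_force: [0.0, 0.8, 1.1]
opening: 93.2
finger_force: 0.0
```

```bash
python3 - <<'E'
from h import *
s=readout.sense();print(s["time_s"],s["position"],yaw(),abs(s["qd"]).max())
c=get_calibration("wrist"); im=grab_frame("wrist");np.savez("pics/w2.npz",im=im,**c)
E
```

```text
2.3667 [457.41190479 263.60849073 232.03057424] 105.03710221229854 0.019793864552749077
```

Call:
drive_tool(
  deltas=[-40,0,0,0,1,-80,0,0,0,1,-80,0,0,0,1,-80,0,0,0,1,-80,0,0,0,1],
)

```text
time_s: 2.83
position: [478.0, 186.4, 231.6]
tool_rot: [[-0.259, 0.966, 0.002], [0.966, 0.259, 0.001], [0.0, 0.003, -1.0]]
ft_force: [-0.9, -0.2, 0.0]
opening: 93.1
finger_force: 0.0
```

```bash
python3 - <<'E'
from h import *
s=readout.sense();print(s["time_s"],s["position"],yaw(),abs(s["qd"]).max())
c=get_calibration("wrist"); im=grab_frame("wrist");np.savez("pics/w3.npz",im=im,**c)
w2=np.load("pics/w2.npz")["im"]
cv2.imwrite("pics/w23.png",np.hstack([w2[:270,180:],im[:270,180:]])[:,:,::-1])
E
```

```text
2.8333 [478.02565775 186.41953036 231.58438385] 105.0033836664431 0.024536571607895925
```

View pics/w23.png

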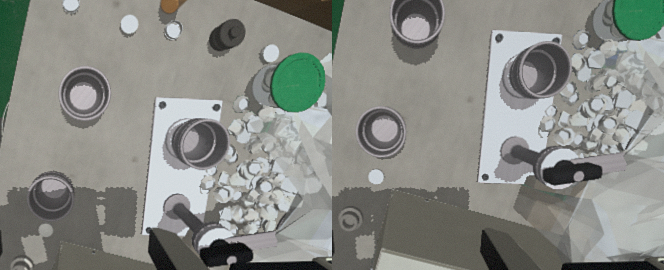

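Left half (w2): cups at about (85,94) and (51,194), seat rim (203,143), knob (228,255). Right half (w3): cups at about (415,18) and (382,131), seat rim (541,70), knob (572,173). Subtract 332 columns for the w3 crop; both crops then start at column 180. The rims are clear enough for ellipse fits.

```bash
cat >> h.py <<'E'
def ell(im,uv,r,lo=0.75,hi=1.15,k=4):
    """ellipses fitted to edge contours near uv, axes about 2r px"""
    x0,y0=int(uv[0]-1.6*r),int(uv[1]-1.6*r); x0,y0=max(x0,0),max(y0,0)
    g=cv2.cvtColor(im[y0:int(uv[1]+1.6*r),x0:int(uv[0]+1.6*r)],cv2.COLOR_RGB2GRAY)
    g=cv2.GaussianBlur(cv2.resize(g,None,fx=k,fy=k,interpolation=cv2.INTER_CUBIC),(0,0),2)
    out=[]
    for cn in cv2.findContours(cv2.Canny(g,25,60),cv2.RETR_LIST,cv2.CHAIN_APPROX_NONE)[0]:
        if len(cn)<2.2*r*k: continue
        (cx,cy),(a,b),_=cv2.fitEllipse(cn)
        if lo*2*r<a/k and b/k<hi*2*r and a/b>.8: out.append(np.round([(cx+.5)/k-.5+x0,(cy+.5)/k-.5+y0,a/k,b/k,len(cn)/k/r],2).tolist())
    return out
E
python3 - <<'E'
from h import *
C={n:dict(np.load(f"pics/{n}.npz")) for n in("w2","w3")}
pts={"c1":((265,94),(263,18),64),"c2":((231,194),(230,131),64),"seat":((383,143),(389,70),72)}
for n,(a,b,z) in pts.items():
    for w,uv in(("w2",a),("w3",b)):
        c=C[w];P=plane(c,uv,z);q=proj(c,[P,P+[29,0,0]]);r=np.linalg.norm(q[1]-q[0])
        for e in sorted(ell(c["im"],uv,r),key=lambda e:-e[4]): print(n,w,round(r,1),e,plane(c,e[:2],z).round(1))
E
```

```text
c1 w2 26.3 [264.24, 92.75, 51.39, 53.94, 11.32] [442.8 359.9  64. ]
c1 w2 26.3 [263.61, 93.95, 41.8, 43.79, 6.75] [442.5 358.5  64. ]
c1 w2 26.3 [264.35, 92.84, 47.57, 49.76, 5.26] [443.  359.9  64. ]
c1 w2 26.3 [264.35, 92.84, 47.48, 49.64, 5.25] [443.  359.9  64. ]
c1 w3 28.0 [264.85, 12.88, 50.33, 55.68, 7.27] [443.1 359.4  64. ]
c1 w3 28.0 [264.86, 13.03, 54.32, 59.38, 6.73] [443.1 359.3  64. ]
c2 w3 25.7 [228.46, 131.45, 45.7, 46.84, 10.17] [435.7 232.1  64. ]
c2 w3 25.7 [228.79, 131.44, 48.56, 50.87, 6.24] [436.  232.2  64. ]
c2 w3 25.7 [229.93, 130.92, 39.04, 40.59, 5.2] [437.2 233.1  64. ]
seat w2 24.1 [364.47, 138.28, 38.51, 43.1, 4.41] [564.1 342.7  72. ]
seat w2 24.1 [385.01, 142.83, 44.08, 50.24, 4.24] [588.7 344.2  72. ]
seat w2 24.1 [382.21, 142.15, 40.88, 49.58, 3.85] [585.3 344.1  72. ]
seat w2 24.1 [375.78, 140.7, 38.68, 43.11, 3.82] [577.5 343.6  72. ]
seat w3 25.8 [393.2, 69.05, 46.82, 53.09, 8.69] [589.  342.5  72. ]
seat w3 25.8 [379.88, 70.44, 43.09, 45.08, 2.75] [575.6 337.1  72. ]
```

```bash
python3 - <<'E'
from h import *
C={n:dict(np.load(f"pics/{n}.npz")) for n in("w2","w3")}
print("c1",tri((C["w2"],(264.3,92.8)),(C["w3"],(264.85,12.95))))
print("seat",tri((C["w2"],(385.0,142.83)),(C["w3"],(393.2,69.05))))
for e in ell(C["w2"]["im"],(231,194),25,.6,1.3): print(e,plane(C["w2"],e[:2],64))
cc={}
for w,uv in(("w2",(408,252)),("w3",(420,173))):
    g=cv2.cvtColor(C[w]["im"],cv2.COLOR_RGB2GRAY);m=(g<40).astype(np.uint8)
    n,l,st,ce=cv2.connectedComponentsWithStats(m)
    for i in range(1,n):
        if st[i,4]>100 and np.hypot(*(ce[i]-uv))<40:
            cn=cv2.findContours((l==i).astype(np.uint8),cv2.RETR_EXTERNAL,cv2.CHAIN_APPROX_NONE)[0][0]
            rr=cv2.minAreaRect(cn); bx=cv2.boxPoints(rr)
            P=np.array([plane(C[w],p,163.5)[:2] for p in cn[:,0]],np.float32); R=cv2.minAreaRect(P)
            print(w,st[i],ce[i].round(1),rr,"on z163.5:",R,cv2.boxPoints(R).round(0).tolist()); cc[w]=ce[i]
if len(cc)==2: print(tri(*[(C[w],cc[w]) for w in cc]))
E
```

```text
c1 (array([442.97582107, 360.0343866 ,  61.70077912]), [0.0, 0.0])
seat (array([591.99399815, 344.27452332,  64.83317042]), [0.0, 0.0])
[231.46, 191.4, 34.31, 35.79, 3.13] [435.03969494 241.43761494  64.        ]
[231.31, 194.28, 33.02, 37.76, 4.44] [435.72082532 237.88902097  64.        ]
w2 [ 237  230  275  124 7339] [421.6 286.3] ((375.8913879394531, 290.3293762207031), (267.9472961425781, 113.5045166015625), 13.851420402526855) on z163.5: ((600.9805908203125, 205.6927032470703), (273.63116455078125, 125.34346771240234), 0.32255789637565613) [[464.0, 268.0], [465.0, 142.0], [738.0, 144.0], [737.0, 269.0]]
w3 [392 162  58  23 523] [418.6 172.2] ((420.007568359375, 170.92999267578125), (21.247119903564453, 57.69514846801758), 82.14668273925781) on z163.5: ((604.9998779296875, 252.65234375), (49.51774978637695, 18.5793514251709), 23.098093032836914) [[579.0, 251.0], [586.0, 234.0], [631.0, 254.0], [624.0, 271.0]]
(array([570.15862046, 257.45773934, 228.9747857 ]), [7.1, 7.1])
```

c1 fits well: its rim sits at about 62 mm, against 64 expected. The seat height is off, at 65 against 72, so I'll re-measure it. First I'll fetch c1.

Call:
drive_tool(
  deltas=[40,3,10,0,1,80,5,30,0,1,120,8,50,0,1,150,10,80,0,1,176.8,11.2,111,0,1,176.8,11.2,145,0,1,176.8,11.2,175,0,1,176.8,11.2,194,0,1,176.8,11.2,194,0,1,176.8,11.2,194,0,1],
)

```text
time_s: 3.72
position: [442.0, 360.5, 36.1]
tool_rot: [[-0.261, 0.965, -0.001], [0.965, 0.261, -0.0], [-0.0, -0.001, -1.0]]
ft_force: [0.2, -0.1, 0.8]
opening: 92.6
finger_force: 0.0
```

Call:
drive_tool(
  deltas=[0,0,0,0,0.5,0,0,0,0,0.5,0,0,0,0,0.5,0,0,0,0,0.5,0,0,0,0,0.5,0,0,0,0,0.5],
)

```text
time_s: 4.22
position: [442.7, 359.8, 36.4]
tool_rot: [[-0.259, 0.966, 0.001], [0.966, 0.259, 0.0], [0.0, 0.001, -1.0]]
ft_force: [0.2, 0.0, 3.1]
opening: 58.1
finger_force: 30.1
```

Call:
drive_tool(
  deltas=[0,0,-30,0,0.5,0,0,-65,0,0.5,-12,25,-94,0,0.5,-24,52,-94,0,0.5,-24,52,-94,0,0.5,-24,52,-94,0,0.5,-24,52,-94,0,0.5],
)

```text
time_s: 4.8
position: [498.2, 349.7, 129.2]
tool_rot: [[-0.259, 0.966, -0.002], [0.966, 0.259, -0.001], [-0.0, -0.002, -1.0]]
ft_force: [0.4, -0.1, -3.1]
opening: 58.0
finger_force: 30.0
```

```bash
python3 - <<'E'
from h import *
s=readout.sense();print(s["time_s"],s["position"],yaw(),abs(s["qd"]).max(),s["opening"],s["ft_force"])
c=get_calibration("wrist"); im=grab_frame("wrist");np.savez("pics/w4.npz",im=im,**c)
E
```

```text
4.8 [498.18804574 349.70096218 129.22926852] 105.02190309254327 0.013712397874308195 57.95352910095544 [ 0.44959606 -0.05891038 -3.09528622]
```

Call:
drive_tool(
  deltas=[-35,0,0,0,0.5,-70,0,0,0,0.5,-70,0,0,0,0.5,-70,0,0,0,0.5,-70,0,0,0,0.5],
)

```text
time_s: 5.27
position: [516.5, 282.9, 129.8]
tool_rot: [[-0.26, 0.966, -0.001], [0.966, 0.26, -0.0], [0.0, -0.001, -1.0]]
ft_force: [-0.3, -0.8, -1.3]
opening: 58.3
finger_force: 30.0
```

```bash
python3 - <<'E'
from h import *
s=readout.sense();print(s["time_s"],s["position"],yaw(),abs(s["qd"]).max())
c=get_calibration("wrist"); im=grab_frame("wrist");np.savez("pics/w5.npz",im=im,**c)
C={n:dict(np.load(f"pics/{n}.npz")) for n in("w4","w5")}
for w in C:
    uv=proj(C[w],[[590,343,72]])[0]; print(uv)
    for e in sorted(ell(C[w]["im"],uv,36,.7,1.2),key=lambda e:-e[4]): print(w,e,plane(C[w],e[:2],72).round(1))
cv2.imwrite("pics/w45.png",np.hstack([C[w]["im"][:300,130:] for w in C])[:,:,::-1])
E
```

```text
5.2667 [516.52871188 282.89865068 129.79680978] 105.04602726809243 0.014949878448575234
[356.45196227 243.97473332]
[364.60367889 163.69869571]
w5 [364.08, 163.32, 63.59, 69.28, 5.09] [589.5 343.2  72. ]
w5 [350.31, 158.85, 60.58, 65.16, 2.71] [577.7 343.6  72. ]
```

View pics/w45.png

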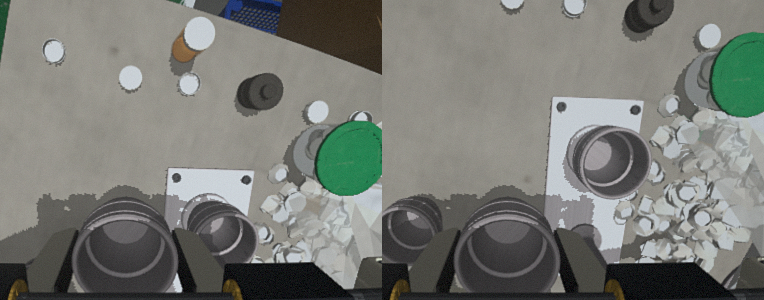

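The left half shows the seat rim partly hidden behind the held cup. The right half shows the seat rim clear at about (614,161), and the held cup between the fingers at about (506,250).

```bash
python3 - <<'E'
from h import *
C={n:dict(np.load(f"pics/{n}.npz")) for n in("w2","w3","w4","w5")}
a=np.linspace(0,2*np.pi,40)
for r in(25,29): print(r,cv2.fitEllipse(proj(C["w5"],np.c_[589.3+r*np.cos(a),343+r*np.sin(a),72+0*a]).astype(np.float32)))
print("w3+w5",tri((C["w3"],(393.2,69.05)),(C["w5"],(364.08,163.32))))
print("all",tri((C["w2"],(385.0,142.83)),(C["w3"],(393.2,69.05)),(C["w5"],(364.08,163.32))))
for w,p in(("w4",[498.2,349.7,156.3]),("w5",[516.5,282.9,156.8])):
    P=np.array(p);print(proj(C[w],[p])[0])
    for r in(25,29): print(r,np.round(cv2.fitEllipse(proj(C[w],np.c_[P[0]+r*np.cos(a),P[1]+r*np.sin(a),P[2]+0*a]).astype(np.float32))[1],1))
    for e in sorted(ell(C[w]["im"],proj(C[w],[p])[0],55,.6,1.2),key=lambda e:-e[4])[:4]: print(w,e,plane(C[w],e[:2],p[2]).round(1)-P)
E
```

```text
25 ((363.64508056640625, 162.5531005859375), (59.61599349975586, 65.8194808959961), 45.372013092041016)
29 ((363.5971984863281, 162.23814392089844), (69.15806579589844, 76.34243774414062), 45.32393264770508)
w3+w5 (array([590.04183195, 343.01989401,  70.11112276]), [0.2, 0.2])
all (array([590.45634786, 343.5033367 ,  68.78607011]), [0.8, 0.2, 0.7])
[254.33714467 264.10613964]
25 [81.8 92.7]
29 [ 95.  107.5]
w4 [253.95, 254.8, 102.14, 106.04, 2.8] [-1.7  5.4  0. ]
w4 [253.84, 262.62, 97.83, 107.54, 2.62] [-0.5  0.8  0. ]
w4 [254.3, 243.57, 86.71, 94.81, 2.53] [-3.2 11.8  0. ]
[254.35443817 263.96888548]
25 [81.9 92.6]
29 [ 95.  107.4]
w5 [255.05, 253.95, 101.82, 104.2, 2.84] [-1.2  5.9  0. ]
w5 [254.85, 239.99, 79.59, 91.53, 2.46] [-3.4 13.8  0. ]
w5 [253.99, 262.0, 96.64, 106.83, 2.33] [-0.5  1.1  0. ]
```

Seat is at about (589.5, 343.1), height 70 by triangulation, against 72 stated. The held cup sits about 1 mm along +tool-x from the TCP. Next I go over the seat and enter the taper.

Call:
drive_tool(
  deltas=[15,35,0,0,0.5,30,70,0,0,0.5,38.2,86.3,2,0,0.5,38.2,86.3,8,0,0.5,38.2,86.3,14,0,0.5,38.2,86.3,20,0,0.5,38.2,86.3,27,0,0.5,38.2,86.3,34,0,0.5,38.2,86.3,34,0,0.5,38.2,86.3,34,0,0.5],
)

```text
time_s: 6.15
position: [590.2, 341.5, 95.7]
tool_rot: [[-0.259, 0.966, -0.001], [0.966, 0.259, -0.0], [-0.0, -0.001, -1.0]]
ft_force: [0.3, -0.3, -2.3]
opening: 58.1
finger_force: 30.0
```

Call:
drive_tool(
  deltas=[0.6,0,3,0,0.5,0.6,0,6,0,0.5,0.6,0,9,0,0.5,0.6,0,12,0,0.5,0.6,0,12,0,0.5],
)

```text
time_s: 6.57
position: [590.1, 342.2, 83.2]
tool_rot: [[-0.26, 0.966, -0.001], [0.966, 0.26, -0.0], [-0.0, -0.001, -1.0]]
ft_force: [0.5, 0.3, -2.4]
opening: 58.2
finger_force: 30.0
```

Call:
drive_tool(
  deltas=[0,0,3,0,0.5,0,0,5,0,0.5,0,0,7,0,0.5,0,0,9,0,0.5,0,0,10.5,0,0.5,0,0,11.5,0,0.5,0,0,11.5,0,0.5,0,0,11.5,0,0.5],
)

```text
time_s: 7.23
position: [589.8, 342.7, 73.9]
tool_rot: [[-0.26, 0.966, -0.001], [0.966, 0.26, 0.0], [0.001, -0.001, -1.0]]
ft_force: [-8.6, -0.7, 12.1]
opening: 58.4
finger_force: 30.0
```

Call:
drive_tool(
  deltas=[0,-0.4,1.5,0,0.5,0,-0.4,3,0,0.5,0,-0.4,4,0,0.5,0,-0.4,4,0,0.5],
)

```text
time_s: 7.57
position: [589.9, 342.8, 71.6]
tool_rot: [[-0.26, 0.966, 0.0], [0.966, 0.26, 0.001], [0.001, 0.0, -1.0]]
ft_force: [-11.6, -3.1, 24.6]
opening: 58.0
finger_force: 30.0
```

Call:
drive_tool(
  deltas=[0,0,0,0,1,0,0,0,0,1,0,0,0,0,1,0,0,-20,0,1,0,0,-50,0,1,-10,-25,-75,0,1,-10,-55,-75,0,1,-10,-85,-75,0,1,-10,-85,-75,0,1,-10,-85,-75,0,1],
)

```text
time_s: 8.4
position: [509.9, 310.4, 143.8]
tool_rot: [[-0.26, 0.966, 0.0], [0.966, 0.26, 0.0], [-0.0, 0.0, -1.0]]
ft_force: [-0.2, -0.0, 0.1]
opening: 93.1
finger_force: 0.0
```

```bash
python3 - <<'E'
from h import *
s=readout.sense();print(s["time_s"],s["position"],yaw(),abs(s["qd"]).max(),s["ft_force"])
c=get_calibration("wrist"); im=grab_frame("wrist");np.savez("pics/w6.npz",im=im,**c)
E
```

```text
8.4 [509.94950873 310.40395175 143.76487306] 105.06394497075142 0.06546022452600786 [-0.16639402 -0.04374232  0.09505875]
```

Call:
drive_tool(
  deltas=[-40,0,0,0,1,-50,-20,0,0,1,-50,-20,0,0,1,-50,-20,0,0,1,-50,-20,0,0,1],
)

```text
time_s: 8.87
position: [505.3, 257.6, 143.6]
tool_rot: [[-0.259, 0.966, 0.001], [0.966, 0.259, 0.0], [0.0, 0.001, -1.0]]
ft_force: [0.5, 0.1, 0.6]
opening: 92.9
finger_force: 0.0
```

```bash
python3 - <<'E'
from h import *
s=readout.sense();print(s["time_s"],s["position"],yaw(),abs(s["qd"]).max())
c=get_calibration("wrist"); im=grab_frame("wrist");np.savez("pics/w7.npz",im=im,**c)
C={n:dict(np.load(f"pics/{n}.npz")) for n in("w6","w7")}
a=np.linspace(0,2*np.pi,40)
for w,ps in C.items():
  for P in([589.5,343,100.],[436.5,232.5,64]):
    uv=proj(C[w],[P])[0]; print(w,uv,[np.round(cv2.fitEllipse(proj(C[w],np.c_[P[0]+r*np.cos(a),P[1]+r*np.sin(a),P[2]+0*a]).astype(np.float32))[1],1) for r in(25,29)])
    for e in sorted(ell(C[w]["im"],uv,40,.6,1.2),key=lambda e:-e[4])[:4]: print("  ",e,plane(C[w],e[:2],P[2]).round(1))
cv2.imwrite("pics/w67.png",np.hstack([C[w]["im"][:300,130:] for w in C])[:,:,::-1])
E
```

```text
8.8667 [505.33371207 257.62247043 143.57880201] 105.02903602120364 0.008793373424594584
w6 [365.54554607 203.29698366] [array([59.2, 66.8]), array([68.6, 77.4])]
   [371.08, 212.63, 79.65, 86.27, 3.2] [596.6 337.  100. ]
w6 [159.12267548 257.74509008] [array([45.3, 53. ]), array([52.6, 61.5])]
w7 [397.40086776 137.98674644] [array([64.3, 72.7]), array([74.6, 84.3])]
   [396.82, 137.6, 67.84, 76.46, 4.94] [589.  343.1 100. ]
   [380.44, 134.71, 51.87, 57.21, 2.78] [576.5 341.8 100. ]
w7 [173.4259493  208.87354456] [array([51.1, 56.4]), array([59.2, 65.4])]
   [172.73, 209.62, 55.35, 59.96, 3.97] [436.  231.6  64. ]
   [176.09, 208.14, 68.42, 83.06, 2.88] [438.7 233.8  64. ]
   [170.89, 211.06, 64.61, 66.97, 2.64] [434.6 229.8  64. ]
```

View pics/w67.png

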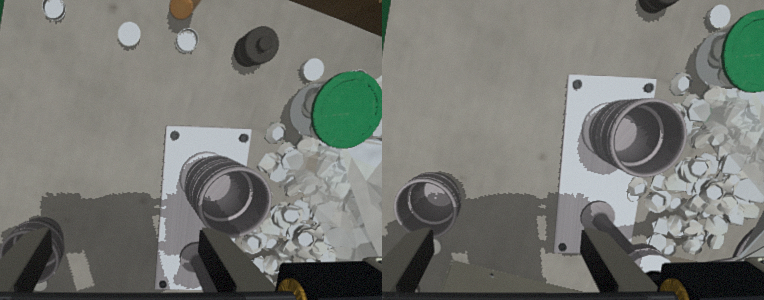

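Cup 1 reads nested, with its rim at (589.0,343.1) on the z=100 plane and the size consistent. The second cup is seen at about (433,205) in the right half. I'm fetching it now.

Call:
drive_tool(
  deltas=[-3,-35,10,0,1,-6.8,-73.6,30,0,1,-6.8,-73.6,50,0,1,-6.8,-73.6,75,0,1,-6.8,-73.6,95,0,1,-6.8,-73.6,107,0,1,-6.8,-73.6,107,0,1,-6.8,-73.6,107,0,1],
)

```text
time_s: 9.58
position: [435.2, 231.9, 36.3]
tool_rot: [[-0.26, 0.966, -0.001], [0.966, 0.26, -0.0], [-0.0, -0.001, -1.0]]
ft_force: [0.7, 1.4, 0.1]
opening: 93.1
finger_force: 0.0
```

Call:
drive_tool(
  deltas=[0,0,0,0,0.5,0,0,0,0,0.5,0,0,0,0,0.5,0,0,0,0,0.5,0,0,0,0,0.5,0,0,0,0,0.5],
)

```text
time_s: 10.08
position: [435.1, 231.5, 36.8]
tool_rot: [[-0.26, 0.966, 0.001], [0.966, 0.26, 0.0], [0.0, 0.001, -1.0]]
ft_force: [-0.0, -0.2, 1.7]
opening: 58.6
finger_force: 30.0
```

Call:
drive_tool(
  deltas=[0,0,-30,0,0.5,0,0,-65,0,0.5,2,20,-98,0,0.5,7,55,-118,0,0.5,7,74.4,-123,0,0.5,7,74.4,-123,0,0.5,7,74.4,-123,0,0.5,7,74.4,-123,0,0.5],
)

```text
time_s: 10.75
position: [503.7, 257.0, 158.5]
tool_rot: [[-0.26, 0.966, -0.002], [0.966, 0.26, -0.001], [-0.0, -0.002, -1.0]]
ft_force: [-0.5, -0.0, -1.9]
opening: 59.1
finger_force: 30.0
```

```bash
python3 - <<'E'
from h import *
s=readout.sense();print(s["time_s"],s["position"],yaw(),abs(s["qd"]).max(),s["ft_force"])
c=get_calibration("wrist"); im=grab_frame("wrist");np.savez("pics/w8.npz",im=im,**c)
a=np.linspace(0,2*np.pi,40)
for P in(np.array([589.3,343,100.]),s["position"]+[0,0,27.3]):
    uv=proj(c,[P])[0]; print(uv,[np.round(cv2.fitEllipse(proj(c,np.c_[P[0]+r*np.cos(a),P[1]+r*np.sin(a),P[2]+0*a]).astype(np.float32))[1],1) for r in(25,29)])
    for e in sorted(ell(im,uv,50,.5,1.2),key=lambda e:-e[4])[:5]: print("  ",e,plane(c,e[:2],P[2]).round(1),plane(c,e[:2],P[2]).round(1)-s["position"])
E
```

```text
10.75 [503.6922269  256.97984472 158.52738969] 105.04171748026374 0.010590392899080864 [-0.51481258 -0.02899579 -1.9181197 ]
[390.78377949 135.71054529] [array([60.7, 68.2]), array([70.4, 79.1])]
   [396.16, 135.9, 70.72, 80.45, 2.69] [593.5 344.  100. ] [ 89.8077731   87.02015528 -58.52738969]
   [390.55, 135.01, 62.74, 70.09, 2.66] [588.9 343.4 100. ] [ 85.2077731   86.42015528 -58.52738969]
[254.27542999 264.29113283] [array([81.9, 92.8]), array([ 95.1, 107.6])]
   [254.31, 237.68, 75.74, 89.77, 2.86] [499.6 272.2 185.8] [-4.0922269  15.22015528 27.27261031]
```

```bash
python3 - <<'E'
from h import *
def rim(w,P):
    c=dict(np.load(f"pics/{w}.npz"));im=c["im"];g=cv2.cvtColor(im,cv2.COLOR_RGB2GRAY)
    g=cv2.GaussianBlur(cv2.resize(g,None,fx=4,fy=4,interpolation=cv2.INTER_CUBIC),(0,0),1.5)
    ed=np.argwhere(cv2.Canny(g,15,40))[:,::-1]; uv=(ed+.5)/4-.5
    X=np.array([plane(c,q,P[2])[:2] for q in uv[np.hypot(*(uv-proj(c,[P])[0]).T)<65]])-P[:2]
    for R in (28.8,25):
        best=max(((np.abs(np.hypot(*(X-[i,j]).T)-R)<.35).sum(),i,j) for i in np.arange(-3,3.1,.25) for j in np.arange(-3,3.1,.25))
        print(w,R,best)
rim("w4",np.array([498.2,349.7,156.3]));rim("w5",np.array([516.5,282.9,156.8]));rim("w8",np.array([503.7,257.0,185.8]))
E
```

```text
w4 28.8 (np.int64(923), np.float64(0.0), np.float64(0.25))
w4 25 (np.int64(469), np.float64(1.25), np.float64(0.75))
w5 28.8 (np.int64(895), np.float64(0.0), np.float64(0.25))
w5 25 (np.int64(463), np.float64(-1.25), np.float64(0.25))
w8 28.8 (np.int64(763), np.float64(0.0), np.float64(0.5))
w8 25 (np.int64(471), np.float64(-1.25), np.float64(0.75))
```

Call:
drive_tool(
  deltas=[20,35,0,0,0.5,40,70,0,0,0.5,60,105,0,0,0.5,60,105.1,6,0,0.5,60,105.1,13,0,0.5,60,105.1,20,0,0.5,60,105.1,27,0,0.5,60,105.1,34.5,0,0.5,60,105.1,34.5,0,0.5,60,105.1,34.5,0,0.5],
)

```text
time_s: 11.63
position: [590.4, 342.2, 124.8]
tool_rot: [[-0.259, 0.966, -0.001], [0.966, 0.259, -0.0], [-0.0, -0.001, -1.0]]
ft_force: [0.2, -1.1, -0.3]
opening: 58.6
finger_force: 30.0
```

Call:
drive_tool(
  deltas=[0,-0.5,3,0,0.5,0,-0.5,6,0,0.5,0,-0.5,9,0,0.5,0,-0.5,12.5,0,0.5,0,-0.5,12.5,0,0.5],
)

```text
time_s: 12.05
position: [590.0, 342.4, 111.7]
tool_rot: [[-0.26, 0.966, -0.001], [0.966, 0.26, -0.0], [-0.0, -0.001, -1.0]]
ft_force: [0.2, 1.6, -1.9]
opening: 58.8
finger_force: 30.0
```

Call:
drive_tool(
  deltas=[0,-0.3,3,0,0.5,0,-0.5,5,0,0.5,0,-0.5,7,0,0.5,0,-0.5,9,0,0.5,0,-0.5,11,0,0.5,0,-0.5,13,0,0.5,0,-0.5,14,0,0.5,0,-0.5,14,0,0.5],
)

```text
time_s: 12.72
position: [590.0, 342.7, 100.4]
tool_rot: [[-0.26, 0.966, 0.001], [0.966, 0.26, 0.001], [0.0, 0.001, -1.0]]
ft_force: [-5.4, -2.4, 12.0]
opening: 58.5
finger_force: 30.0
```

Call:
drive_tool(
  deltas=[0,0,1.5,0,0.5,0,0,3,0,0.5,0,0,3,0,0.5],
)

```text
time_s: 12.97
position: [590.0, 342.7, 99.1]
tool_rot: [[-0.26, 0.966, 0.001], [0.966, 0.26, 0.001], [0.0, 0.001, -1.0]]
ft_force: [-10.6, -5.1, 27.2]
opening: 59.3
finger_force: 30.0
```

Call:
drive_tool(
  deltas=[0,0,-3,0,1,0,0,-3,0,1,0,0,-3,0,1,0,0,-40,0,1,0,0,-80,0,1,-35,-25,-116,0,1,-70,-60,-116,0,1,-100,-95,-116,0,1,-110,-125,-116,0,1,-110,-125,-116,0,1],
)

```text
time_s: 13.8
position: [494.4, 200.6, 211.1]
tool_rot: [[-0.258, 0.966, -0.002], [0.966, 0.258, -0.001], [-0.001, -0.002, -1.0]]
ft_force: [1.1, 0.3, 0.1]
opening: 93.1
finger_force: 0.0
```

Call:
drive_tool(
  deltas=[0,0,0,0,1,0,0,0,0,1,0,0,0,0,1],
)

```text
time_s: 14.05
position: [498.6, 204.4, 211.5]
tool_rot: [[-0.26, 0.966, 0.001], [0.966, 0.26, 0.0], [0.0, 0.001, -1.0]]
ft_force: [0.5, 0.3, -0.2]
opening: 92.8
finger_force: 0.0
```

```bash
python3 - <<'E'
from h import *
s=readout.sense();print(s["time_s"],s["position"],yaw(),abs(s["qd"]).max(),s["ft_force"])
c=get_calibration("wrist"); im=grab_frame("wrist");np.savez("pics/w9.npz",im=im,**c)
a=np.linspace(0,2*np.pi,40)
for P in(np.array([589.3,343,128.]),):
    uv=proj(c,[P])[0]; print(uv,[np.round(cv2.fitEllipse(proj(c,np.c_[P[0]+r*np.cos(a),P[1]+r*np.sin(a),P[2]+0*a]).astype(np.float32))[1],1) for r in(25,29)])
    for e in sorted(ell(im,uv,35,.5,1.2),key=lambda e:-e[4])[:5]: print("  ",e,plane(c,e[:2],P[2]).round(1))
print(proj(c,[[605,252,152]]))
cv2.imwrite("pics/w9.png",cv2.resize(im[20:260,250:],None,fx=2.2,fy=2.2,interpolation=cv2.INTER_CUBIC)[:,:,::-1])
E
```

```text
14.05 [498.62404093 204.43957992 211.47481586] 105.0535903484134 0.01149735053999408 [ 0.51305013  0.2611027  -0.2323574 ]
[405.78718446  72.10868979] [array([58.1, 65.8]), array([67.4, 76.3])]
   [404.49, 73.15, 60.55, 69.94, 4.73] [588.6 341.9 128. ]
   [404.44, 72.41, 60.52, 68.87, 3.66] [588.3 342.5 128. ]
[[395.23623676 188.42650721]]
```

View pics/w9.png

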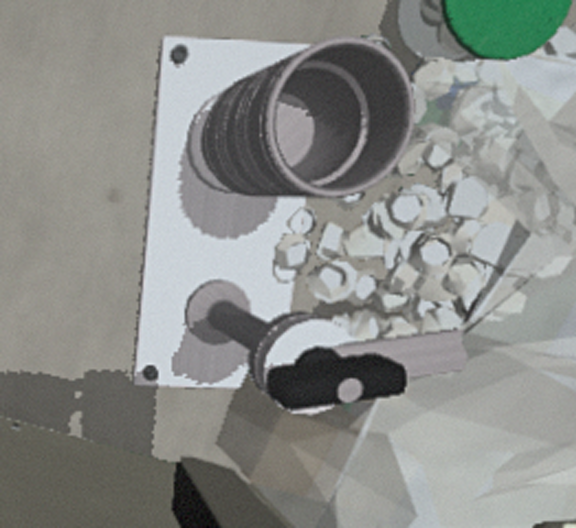

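The stack rim is centred at about (342,117) in the crop, with all three collars flush. The knob bar runs from (270,392) to (405,375), with its pale centre pin at (349,390).

```bash
python3 - <<'E'
from h import *
C={n:dict(np.load(f"pics/{n}.npz")) for n in("w3","w9")}
pin={}
for w,uv in(("w3",(420,173)),("w9",(404,195))):
    c=C[w];im=c["im"];g=cv2.cvtColor(im,cv2.COLOR_RGB2GRAY);x,y=uv
    sub=g[y-25:y+25,x-40:x+40]; m=(sub<45).astype(np.uint8)
    n,l,st,ce=cv2.connectedComponentsWithStats(m);i=1+np.argmax(st[1:,4])
    cn,h=cv2.findContours((l==i).astype(np.uint8),cv2.RETR_CCOMP,cv2.CHAIN_APPROX_NONE)
    for k,q in enumerate(cn):
        M=cv2.moments(q)
        if h[0][k][3]>=0 and M["m00"]>3: pin[w]=np.array([M["m10"],M["m01"]])/M["m00"]+[x-40,y-25]; print(w,"pin",pin[w],M["m00"],plane(c,pin[w],163.5).round(1))
    q=max(cn,key=len); P=np.array([plane(c,p+[x-40,y-25],163.5)[:2] for p in q[:,0]],np.float32)
    (ctr,sz,an)=cv2.minAreaRect(P); print(w,st[i],ctr,sz,an)
    d=cv2.fitLine(P,cv2.DIST_L2,0,.01,.01).ravel(); print("line heading",np.degrees(np.arctan2(d[1],d[0])))
if len(pin)==2: print(tri(*[(C[w],pin[w]) for w in pin]))
# plate heading from corner screws
c=C["w9"]; s=[plane(c,(250+u/2.2,20+v/2.2),8) for u,v in((179,54),(150,373))]; d=s[0]-s[1]; print("plate y heading",np.degrees(np.arctan2(d[1],d[0])),np.linalg.norm(d))
E
```

```text
w3 pin [411.44444444 178.85185185] 9.0 [599.9 244.2 163.5]
w3 pin [405.6969697 177.6969697] 5.5 [594.7 243.8 163.5]
w3 pin [411.5 176. ] 4.0 [599.  246.5 163.5]
w3 pin [403.75555556 176.22222222] 7.5 [592.5 244.6 163.5]
w3 pin [413.6969697 175.3030303] 5.5 [600.6 247.6 163.5]
w3 pin [407.80952381 176.        ] 7.0 [595.8 245.7 163.5]
w3 pin [406.5 174. ] 4.0 [594.1 247.  163.5]
w3 pin [403.5 174. ] 4.0 [591.5 246.3 163.5]
w3 pin [418.5 173. ] 4.0 [603.8 250.5 163.5]
w3 pin [410.17006803 163.6462585 ] 24.5 [593.6 256.  163.5]
w3 [ 11  13  59  24 807] (604.5786743164062, 252.74607849121094) (50.476009368896484, 19.08222007751465) 23.098094940185547
line heading 18.106264
w9 pin [386.5 199. ] 4.0 [595.1 243.7 163.5]
w9 pin [395.3030303 197.3030303] 5.5 [601.4 246.9 163.5]
w9 pin [385.  196.5] 7.0 [593.1 245.3 163.5]
w9 pin [390.3030303 194.6969697] 5.5 [596.7 247.8 163.5]
w9 pin [421.5 191. ] 4.0 [619.8 257.2 163.5]
w9 pin [397.6969697 181.3030303] 5.5 [598.1 259.4 163.5]
w9 pin [392.25       181.63888889] 24.0 [594.1 258.  163.5]
w9 [   8    8   62   28 1000] (604.8759155273438, 254.12631225585938) (48.97806167602539, 20.828393936157227) 22.379436492919922
line heading 16.720758
(array([607.04220149, 255.20010762, 140.11000309]), [0.2, 0.2])
plate y heading 103.25626314222497 176.73812513928053
```

```bash
python3 - <<'E'
from h import *
s,t=get_calibration("scene"),get_calibration("top")
for z in(0,50,100,150,200,230): print(z,proj(s,[[465,147,z],[640,150,z]]).round(0).tolist(),proj(t,[[640,150,z]]).round(0).tolist())
im=grab_frame("scene"); a=im[70:230,200:400]
cv2.imwrite("pics/s2.png",cv2.resize(a,None,fx=3.5,fy=3.5,interpolation=cv2.INTER_CUBIC)[:,:,::-1])
E
```

```text
0 [[323.0, 220.0], [265.0, 191.0]] [[324.0, 159.0]]
50 [[325.0, 202.0], [265.0, 173.0]] [[327.0, 155.0]]
100 [[328.0, 182.0], [265.0, 155.0]] [[330.0, 151.0]]
150 [[330.0, 162.0], [266.0, 136.0]] [[334.0, 146.0]]
200 [[332.0, 140.0], [266.0, 115.0]] [[338.0, 140.0]]
230 [[334.0, 126.0], [266.0, 103.0]] [[341.0, 137.0]]
```

View pics/s2.png

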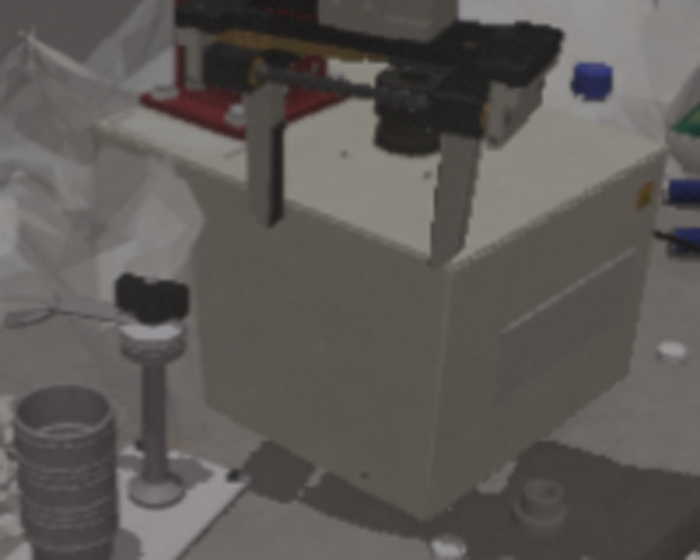

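The box top is about 190 mm high, so the gripper body, which will be above 225 mm at the knob, clears it. The three collars look tightly stacked. I'm going over the knob and turning the fingers across the bar.

Call:
drive_tool(
  deltas=[3,25,0,7,1,6,50,0,14,1,9,75,0,21,1,12,100,0,28,1,14.8,120.9,5,35,1,14.8,120.9,10,42,1,14.8,120.9,10,49,1,14.8,120.9,10,56,1,14.8,120.9,10,63,1,14.8,120.9,10,70,1],
)

```text
time_s: 14.98
position: [611.0, 250.2, 200.6]
tool_rot: [[0.822, 0.57, -0.001], [0.57, -0.822, -0.0], [-0.001, -0.0, -1.0]]
ft_force: [0.5, -0.5, -0.5]
opening: 93.0
finger_force: 0.0
```

Call:
drive_tool(
  deltas=[0,0,0,5,1,0,0,0,9,1,0,0,0,9,0.5,0,0,0,9,0.5,0,0,0,9,0.5],
)

```text
time_s: 15.4
position: [610.7, 249.8, 201.1]
tool_rot: [[0.897, 0.441, -0.0], [0.441, -0.897, -0.0], [-0.0, -0.0, -1.0]]
ft_force: [-0.8, 0.9, -0.4]
opening: 77.9
finger_force: 0.0
```

```bash
python3 - <<'E'
from h import *
s=readout.sense();print(s["time_s"],s["position"],yaw(),abs(s["qd"]).max(),s["opening"],s["joint_positions"].round(2))
c=get_calibration("wrist"); im=grab_frame("wrist");np.savez("pics/w10.npz",im=im,**c)
print(proj(c,[[611.5,250,163.5],s["position"]]))
a=im[60:384,100:412]; cv2.imwrite("pics/w10.png",cv2.resize(a,None,fx=1.8,fy=1.8,interpolation=cv2.INTER_CUBIC)[:,:,::-1])
E
```

```text
15.4 [610.74922735 249.76607579 201.11479039] 26.199092917871525 0.005887942992765918 77.85696266550384 [0.32 0.57 1.36 0.   1.22 1.43]
[[255.31984547 218.46071629]
 [255.2262286  241.62677517]]
```

View pics/w10.png

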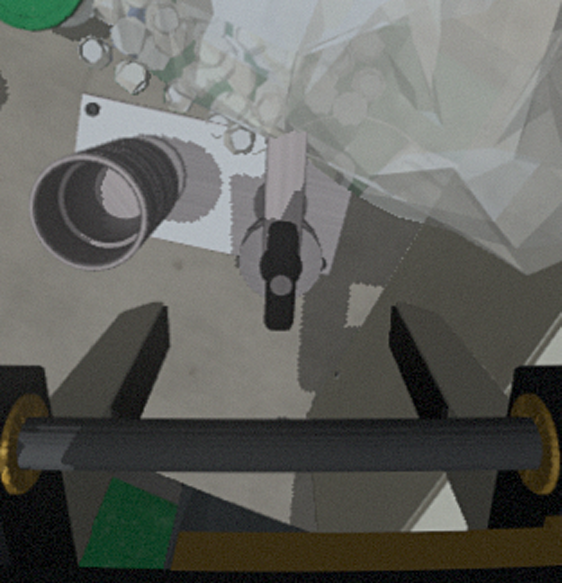

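The knob bar is vertical in the picture, with the pin at (281,285), exactly where I predicted (full-frame (256,218)). I'm descending and gripping.

Call:
drive_tool(
  deltas=[0.5,0,15,0,0.5,0.5,0,30,0,0.5,0.5,0,45,0,0.5,0.5,0,57,0,0.5,0.5,0,57,0,0,0.5,0,57,0,0,0.5,0,57,0,0,0.5,0,57,0,0,0.5,0,57,0,0,0.5,0,57,0,0],
)

```text
time_s: 16.28
position: [611.6, 249.3, 145.3]
tool_rot: [[0.898, 0.439, 0.001], [0.439, -0.898, -0.0], [0.001, 0.001, -1.0]]
ft_force: [-3.1, -0.5, 3.5]
opening: 12.5
finger_force: 29.9
```

Call:
drive_tool(
  deltas=[0,0,0,-3,0,0,0,0,-6,0,0,0,0,-9,0,0,0,0,-12,0,0,0,0,-12,0],
)

```text
time_s: 16.7
position: [611.5, 249.3, 145.2]
tool_rot: [[0.786, 0.618, 0.001], [0.618, -0.786, -0.0], [0.001, 0.001, -1.0]]
ft_force: [0.3, -2.5, 3.6]
opening: 12.6
finger_force: 29.9
```

Call:
drive_tool(
  deltas=[0,0,0,-6,0,0,0,0,-12,0,0,0,0,-18,0,0,0,0,-24,0,0,0,0,-30,0,0,0,0,-36,0,0,0,0,-40,0,0,0,0,-40,0],
)

```text
time_s: 17.37
position: [611.7, 249.3, 145.2]
tool_rot: [[0.206, 0.979, 0.002], [0.979, -0.206, -0.0], [0.0, 0.002, -1.0]]
ft_force: [1.4, -3.6, 4.1]
opening: 12.7
finger_force: 29.9
```

```bash
python3 -c "
from h import *
s=readout.sense();print(s['time_s'],s['position'],yaw(),s['wrist_torque'],s['ft_force'],s['opening'],s['joint_positions'].round(2))"
```

```text
17.3667 [611.67297642 249.25689939 145.22159784] 78.12273363616372 [-0.77508794 -0.30455152  0.0458511 ] [ 1.37958935 -3.62949935  4.06861312] 12.699670411635047 [ 0.32  0.62  1.41 -0.    1.11  0.52]
```

Free so far: the disc already overlaps the stack edge with no resistance. I'm turning on past the click to the stop.

Call:
drive_tool(
  deltas=[0,0,0,-5,0,0,0,0,-10,0,0,0,0,-15,0,0,0,0,-20,0,0,0,0,-24,0,0,0,0,-26,0,0,0,0,-26,0,0,0,0,-26,0],
)

```text
time_s: 18.03
position: [611.8, 249.3, 145.2]
tool_rot: [[-0.238, 0.971, 0.002], [0.971, 0.238, -0.0], [-0.001, 0.002, -1.0]]
ft_force: [3.3, -4.0, 4.8]
opening: 12.4
finger_force: 29.9
```

```bash
python3 -c "
from h import *
s=readout.sense();print(s['time_s'],yaw(),s['wrist_torque'],s['ft_force'],s['opening'])"
```

```text
18.0333 103.7845866942075 [-0.85001698 -0.51223043  0.01466065] [ 3.31817041 -4.02288646  4.79853709] 12.405508144703237
```

Call:
drive_tool(
  deltas=[0,0,0,-2,0,0,0,0,-4,0,0,0,0,-4,0,0,0,0,-4,0],
)

```text
time_s: 18.37
position: [611.8, 249.3, 145.2]
tool_rot: [[-0.304, 0.953, 0.002], [0.953, 0.304, 0.0], [-0.0, 0.002, -1.0]]
ft_force: [2.7, -4.3, 5.3]
opening: 12.9
finger_force: 31.2
```

```bash
python3 -c "
from h import *
s=readout.sense();print(s['time_s'],yaw(),s['wrist_torque'],s['ft_force'],s['opening'])"
```

```text
18.3667 107.7227702753747 [-0.81943468 -0.50465338 -0.52878765] [ 2.6599802  -4.28867768  5.28768483] 12.877840005707512
```

The torque has risen to −0.5 N m, so the cover is at its stop. I'll release, back off and check.

Call:
drive_tool(
  deltas=[0,0,0,3,0.5,0,0,0,3,0.5,0,0,0,3,0.5,0,0,0,3,0.5,0,0,-30,3,0.5,0,0,-65,3,0.5,-20,-30,-100,3,1,-40,-65,-120,3,1,-40,-100,-120,3,1,-40,-130,-120,3,1],
)

```text
time_s: 19.2
position: [498.6, 170.1, 266.0]
tool_rot: [[-0.259, 0.966, 0.002], [0.966, 0.259, 0.001], [-0.0, 0.002, -1.0]]
ft_force: [1.1, -0.8, -0.1]
opening: 68.6
finger_force: 0.0
```

Call:
drive_tool(
  deltas=[0,0,0,0,1,0,0,0,0,1,0,0,0,0,1],
)

```text
time_s: 19.45
position: [500.3, 171.6, 264.8]
tool_rot: [[-0.26, 0.966, 0.001], [0.966, 0.26, 0.0], [0.0, 0.001, -1.0]]
ft_force: [-0.4, 0.5, -0.0]
opening: 88.5
finger_force: 0.0
```

```bash
python3 - <<'E'
from h import *
s=readout.sense();print(s["time_s"],s["position"],yaw(),s["ft_force"])
t=grab_frame("top");c=get_calibration("wrist");w=grab_frame("wrist")
a=cv2.resize(t[110:290,130:370],None,fx=1.6,fy=1.6,interpolation=cv2.INTER_CUBIC)
b=w[:288,130:530]
cv2.imwrite("pics/fin.png",np.hstack([a,b])[:,:,::-1])
print(proj(c,[[589.3,343,134],[611.5,250,163.5]])-[130,0])
E
```

```text
19.45 [500.34135567 171.59430667 264.79603511] 105.04293601014689 [-0.40726936  0.46874454 -0.01215428]
[[261.97459725  42.13217273]
 [261.69802191 146.87395166]]
```

View pics/fin.png

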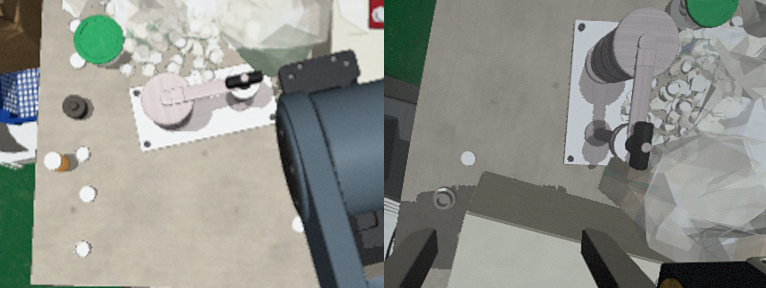

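The disc stands square over the stack, centred at about (646,43) in the right half, as predicted for the stop. The die, vial and insert are in place and the gripper is clear.

```bash
python3 -c "
from workcell import order
print(order.hand_in())"
```

```text
the job is handed in; nothing more can be done
None
```

Both loose cups are nested and pressed home in the carrier cup, the dust cover is turned to its stop over the stack, the vial, die and insert look unmoved, and the job is handed in; no verdict came back.

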